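# Load a serving board into the sprung counter dispenser

### The arm

A 6-joint arm with a two-finger parallel gripper is mounted at the origin on the work surface. World frame = base frame: x ahead of the robot, y to its left, z up, the work surface at z = 0. Lengths are in m, angles in degrees, forces in N, time in s.
With the tool pointing down it reaches from about 0.375 to 0.9 m from the base axis. Payload 3.1 kg.
Tool frame: the origin (TCP) lies at the very end of the fingers, on their centre line; the grasp point (between the pads) lies 19 mm behind it; z points along the fingers, y is the line along which they close (so a half turn about z gives the same grasp; the last joint's range is limited). The gripper opens to 87 mm and grips with 3 to 60 N. Pads are 19 mm wide; open, the fingers measure 117 mm over their backs; the gripper's body (75 mm by 190 mm) begins 51 mm behind the grasp point.
Start: joints at [56.866, 30.224, 82.088, -0, 67.689, -10.227], TCP at [0.243, 0.576, 0.223] pointing down, gripper open.
Joint ranges: [-176.69, 176.69], [-43.24, 126.21], [12.49, 139.97], [-82, 262], [0, 151.66], [-163.58, 163.58]. Speed limits (degrees/s): [159.86, 159.86, 180, 180, 180, 180].

### API

Orientations are given as a 3x3 rotation matrix whose columns are the frame's x, y, z axes.
In Python, from rig import bot, imaging gives the robot as it stands.
- The arm moves only by the tool drive_tool, never from a script. Its argument "deltas" is text: rows parted by semicolons, each of 5 numbers parted by spaces: the finger opening in mm, from 0 to 87, then the shift along the world's x, y, z in mm, then the turn about the world's z in rad. In form: jaw dx dy dz twist; .... A call has 1 to 12 rows; each row is the pose to reach, as a shift and turn from the pose commanded when the call began; what a row does not reach only later rows make up. A row lasts 1/10 s, in which the tool goes at most 50 mm and 8.59 degrees, less where a joint would pass 70% of its speed; a pose out of reach is approached as far as the arm can. A call with a gripper value outside its range is refused whole. The fingers move at their own pace and stop on an object; the grip force is fixed at half the most. Time passes only in rows, so rows that repeat a pose let the fingers close. It gives the time, the measured TCP pose, the force, the opening and the grip force at its end, in the units of the state.
- bot.read_state(): the state, without advancing time (a new reading comes with each control period).
- imaging.capture(name): name is "side" or "top" or "wrist"; returns the picture (480x640x3 uint8, red, green, blue); there is no depth.
- imaging.camera_model(name): a dict with "fx", "fy", "cx", "cy" (pixels), "T" (4x4, takes a point from camera to world coordinates). Camera axes: x right, y down, z forward; pixel columns grow to the right and rows downward; lengths in m; the calibration is good to about 2 mm. A picture is of the moment at which its call begins: read the wrist's pose just before it. camera_model takes no time and is no camera call; for the wrist camera it gives the pose at the moment of the call.
- bot.hand_in(): hands the job in; it is judged then, once.
The state is a dict: "time_s": time; "joint_positions": joint angles; "qvel": joint speeds; "tau": joint torques, N m; "position": TCP position; "tcp_rot": TCP orientation; "force": force on the tool from outside, world axes, zero at the start; "moment": the same for the moment, N m; "opening": opening from 0.0 (shut) to 1.0 (fully open); "grasp_force": force on a finger pad.
Only numpy, scipy, OpenCV 4.12 (cv2) and the standard library are available. Lean on these libraries where they do the work, as an engineer would, in place of code of your own. Each camera call takes 0.05 s, during which the arm holds its last target. There are 200 camera calls.

### The job

Lift the lid off the serving-board dispenser by its knob and set it down gently, knob up, on the black rubber bar mat. Then lay the loose wooden serving board, right way up, into the dispenser on top of the board already there and push it down against the spring until it is caught level under the latch bolts at both ends and stays down. Leave the bottle, pitcher and tamper where they stand.

Things in the scene. Friction and masses are not known exactly. Their poses are not given: they have to be found in the camera images.
- dispenser: Fixed steel dispenser, base 250 x 100 mm, 139 mm high; origin at the centre of its underside, x along its length, z up. Its well is 165 (x) x 65 (y) mm inside and flares over the top 15 mm to about 181 x 81 at the mouth. End walls 72 mm wide; four corner walls reach to 58 mm from the middle along x, so the long sides are open there for fingers (116 mm). Walls are 124 mm high below the flare.
- slot (a point): Point on the dispenser's upright middle axis, 100 mm above the counter, level with the flat underside of the two latch bolts; axes as the dispenser's. A caught board's top face is at this height. A board laid in first rests on the bolts' bevels with its underside 1 to 15 mm above this point; once pushed down in its middle until its top is 3 to 12 mm below this point, it is caught.
- bolt_far (a joint): The brass latch bolt in the middle of the dispenser's +x end wall (its twin in the -x wall works alike), 22 mm wide, 8 mm proud of the wall, flat underside, steep bevel on top 25 mm high. Value: how far it is pushed back into the wall, in m: 0 sprung out, about 0.006 while a board passes. Forcing a board past both bolts and down against the platform's spring takes about 10 N.
- platform (a joint): How far the sprung platform has sunk, in m: 0 empty, about 0.015 with the one board caught in it at the start, about 0.033 with two boards caught; the bottom stop is at 0.050. Its spring pushes up with 6.8 N at 0 and 150 N per m more.
- board_center (a point): The loose wooden serving board on the counter, 160 x 60 x 18 mm, about 0.12 kg, with two dark round inlays on its top; point at its centre (9 mm above its underside), x along its length, z up out of its top. Either end may go first.
- lid_knob (a point): The grey lid lying loosely on the dispenser's mouth, knob up: a plate 205 x 92 mm, x along its length, about 0.15 kg. This point is on the axis of its black knob, half-way up the head (28 mm across, 26 mm high): 24 mm above the plate's upper face, 13 mm below the knob's top, 33 mm above the lid's lowest face (two 4 mm ribs under the plate on which it stands).
- mat_top (a point): Centre of the upper face of the fixed black rubber bar mat on the counter, 250 (x) x 160 (y) x 4 mm; the face is 4 mm above the counter.
- bottle: Bystander: white squeeze bottle, 62 mm across, 191 mm high; origin at the centre of its underside.
- pitcher: Bystander: steel milk pitcher, 94 mm across, 105 mm high, handle to its +y side reaching 76 mm from the axis; origin at the centre of its underside.
- tamper: Bystander: steel coffee tamper, 58 mm across, 88 mm high; origin at the centre of its underside.
- board: The same loose board; origin at the centre of its underside.
- lid: The same lid; origin below the knob at its lowest face (foot of the ribs).
There are look-alikes about, which are no part of the job. What is shaped like the board but green is not meant.

How it is judged (in metres and radians):
On the way, in this order (a step that is already met when the one before it is completed fails the run):
1. the lid stands on the bar mat, knob up (x of lid_knob in the frame of mat_top between -0.06 and 0.06 m and y of lid_knob in the frame of mat_top between -0.06 and 0.06 m and z of lid_knob in the frame of mat_top below 0.04 m and angle between lid_knob's own z axis and vertical below 0.08 rad), for 0.2 s.
2. the board is caught level under both latch bolts, on top of the first one (x of board_center in the frame of slot between -0.01 and 0.01 m and y of board_center in the frame of slot between -0.01 and 0.01 m and z of board_center in the frame of slot between -0.018 and -0.005 m and angle between board_center's own z axis and vertical below 0.06 rad and value of joint platform between 0.028 and 0.042 m), for 0.2 s.
At the end, for the whole second after the job is handed in: Lid flat (0.08 rad), knob up, on the mat, knob within 60 mm of its centre along each mat axis; board right way up in the well within 10 mm of its middle, level (0.06 rad), its centre 5 to 18 mm below the bolts' underside, platform sunk 28 to 42 mm; both at rest (all of step 1 and all of step 2 and linear speed of each of board, lid below 0.02 m/s); the robot touches nothing.
It fails at once if a bystander (bottle, pitcher or tamper) is moved by more than 30 mm (distance of any of bottle, pitcher, tamper from where it was at the start of the episode above 0.03 m).
It fails at once if the lid is dropped: it moves faster than 0.8 m/s without being held (linear speed of lid above 0.8 m/s and contact force between the fingers and lid below 0.05 N).
It also fails if it takes over 61 s, if anything falls off the work surface, if the arm or the gripper's body presses on something with over 40 N, if the wrist force passes 120 N, or if a joint passes its speed limit or range.

## Working session

There is one attempt and no reset: what is moved stays moved. The work goes in short steps, Python scripts to look and compute and a tool call to move; the robot and the scene stay as the last step left them, time stands still between calls to the robot, and variables do not carry over. Pictures are saved under pics/ and viewed, at most 10 in all, crops included, and the job is handed in when it is done.

Besides the shell and the picture viewer there is one more tool, called after ">>>" as a command line: name --argument value ..., lists and objects as JSON in quotes. drive_tool: Moves the arm, as the interface text tells. Its arguments: {"type":"object","properties":{"deltas":{"type":"string"}},"required":["deltas"]}

```bash
mkdir -p pics; python3 - <<'E'
from rig import bot, imaging
import cv2,numpy as np
for n in("top","side"):
    cv2.imwrite(f"pics/{n}0.png",imaging.capture(n)[:,:,::-1])
    m=imaging.camera_model(n);print(n,m["fx"],m["cx"],m["cy"],np.round(m["T"],3).tolist())
s=bot.read_state();print(s["time_s"],s["position"],np.round(s["tcp_rot"],3).tolist())
E
```

```text
top 455.0899278455646 322.7113936169352 254.15861033523225 [[-0.027, -0.993, 0.112, 0.434], [-0.999, 0.029, 0.015, -0.06], [-0.018, -0.112, -0.994, 0.969], [0.0, 0.0, 0.0, 1.0]]
side 503.17679470234367 316.66911554328334 231.67452758360906 [[-0.906, -0.329, 0.266, 0.258], [-0.423, 0.697, -0.579, 0.513], [0.005, -0.637, -0.771, 0.843], [0.0, 0.0, 0.0, 1.0]]
0.1 [0.24287596 0.57517586 0.22167277] [[-0.921, 0.389, -0.001], [0.389, 0.921, -0.002], [0.0, -0.002, -1.0]]
```

View pics/top0.png

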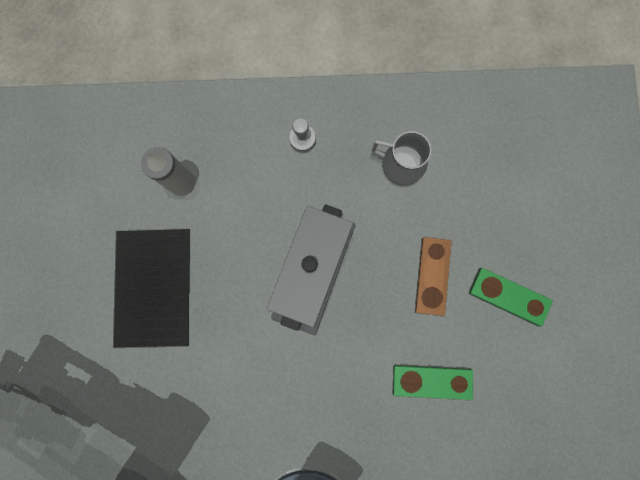

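View pics/side0.png

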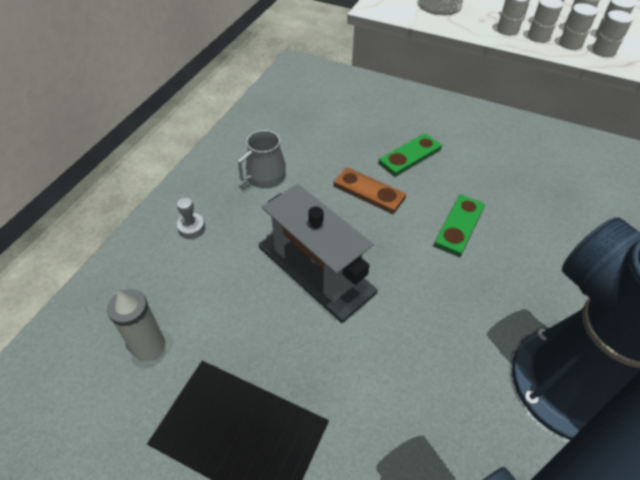

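The top view shows the mat at (152,288), the knob at (310,264) on the lid, and the brown board at (434,276). The two green boards are look-alikes. In the side view the knob is at (316,216) and the board at (370,190).

```bash
cat >h.py <<'E'
import cv2,numpy as np
from rig import bot,imaging
def ray(m,p):
    d=m["T"][:3,:3]@np.array([(p[0]-m["cx"])/m["fx"],(p[1]-m["cy"])/m["fy"],1]);return m["T"][:3,3],d/np.linalg.norm(d)
def plane(m,p,z):
    o,d=ray(m,p);return o+d*(z-o[2])/d[2]
def tri(m1,p1,m2,p2):
    o1,d1=ray(m1,p1);o2,d2=ray(m2,p2)
    s=np.linalg.lstsq(np.c_[d1,-d2],o2-o1,rcond=None)[0]
    a,b=o1+s[0]*d1,o2+s[1]*d2;return (a+b)/2,np.linalg.norm(a-b)
def blob(mask,near=None):
    n,l,st,c=cv2.connectedComponentsWithStats(mask.astype(np.uint8))
    i=1+np.argmax(st[1:,4]) if near is None else 1+min(range(n-1),key=lambda k:np.hypot(*(c[k+1]-near))+(1e4 if st[k+1,4]<60 else 0))
    ct=max(cv2.findContours((l==i).astype(np.uint8),0,2)[0],key=cv2.contourArea)
    return c[i],st[i,4],cv2.boxPoints(cv2.minAreaRect(ct))
def fit(m,box,z):
    P=np.array([plane(m,b,z)[:2] for b in box]);e=[P[1]-P[0],P[2]-P[1]];e.sort(key=np.linalg.norm)
    return P.mean(0),np.linalg.norm(e[1]),np.linalg.norm(e[0]),np.degrees(np.arctan2(e[1][1],e[1][0]))%180
def orange(im):
    h=cv2.cvtColor(im,cv2.COLOR_RGB2HSV);return ((h[...,0]<20)&(h[...,1]>110)&(h[...,2]>40))
E
cat >m1.py <<'E'
from h import *
T,S=[cv2.imread(f"pics/{n}0.png")[:,:,::-1].copy() for n in("top","side")]
mt,ms=imaging.camera_model("top"),imaging.camera_model("side")
c,a,b=blob(orange(T)); print("board",a,fit(mt,b,.018))
g=T.max(2).astype(int)
w=np.zeros(g.shape,bool);w[215:360,100:205]=1
c,a,b=blob((g<50)&w);print("mat",a,fit(mt,b,.004))
k=np.zeros(g.shape,bool);k[250:280,298:324]=1
kc,ka,_=blob((g<65)&k);
gs=S.max(2).astype(int);k=np.zeros(g.shape,bool);k[200:234,300:332]=1
sc,sa,sb=blob((gs<65)&k);print("knob",kc,ka,sc,sa,tri(mt,kc,ms,sc),plane(mt,kc,.175))
# lid plate: brighter grey than counter? low saturation
hs=cv2.cvtColor(T,cv2.COLOR_RGB2HSV);print([T[y,x].tolist() for y,x in((240,320),(290,300),(264,310),(330,315),(212,332),(240,200))])
d=(T[...,1].astype(int)-T[...,0]);w=np.zeros(g.shape,bool);w[195:345,255:365]=1
m=cv2.morphologyEx(((d<5)&(g>80)&w).astype(np.uint8),cv2.MORPH_OPEN,np.ones((5,5)))
c,a,b=blob(m);print("lid",a,fit(mt,b,.144),b.tolist())
E
python3 m1.py
```

```text
board 2098 (array([ 0.49005135, -0.27482677]), np.float64(0.15783366824296355), np.float64(0.05937995990625636), np.float64(171.92862426480542))
mat 8249 (array([0.48334146, 0.32128049]), np.float64(0.24937637065040458), np.float64(0.1617549602575091), np.float64(0.6992815855038732))
knob [309.22424242 263.23030303] 165 [315.18439716 217.57446809] 282 (array([ 0.50877763, -0.02404937,  0.16565197]), np.float64(0.0018469064233661678)) [ 0.50878363 -0.02418481  0.175     ]
[[126, 128, 126], [128, 131, 130], [62, 66, 64], [93, 96, 97], [53, 56, 54], [126, 131, 126]]
lid 5606 (array([ 0.50304584, -0.02325814]), np.float64(0.2185929509237086), np.float64(0.10079493496210949), np.float64(158.7426241417062)) [[263.1756286621094, 315.3804931640625], [304.5097961425781, 203.1877899169922], [355.6707458496094, 222.03656005859375], [314.3365783691406, 334.229248046875]]
```

>>> drive_tool --deltas "60 20 -45 10 0;60 40 -90 20 0;60 60 -135 20 0;60 80 -180 20 0;60 100 -225 20 0;60 120 -270 20 0;60 140 -315 20 0.03;60 160 -360 20 0.03;60 180 -405 20 0.03;60 200 -450 20 0.03;60 220 -495 20 0.03;60 230 -520 20 0.03"

```text
time_s: 1.3
position: [0.4748, 0.0523, 0.2425]
tcp_rot: [[-0.931, 0.364, 0.001], [0.364, 0.931, -0.001], [-0.001, -0.0, -1.0]]
force: [0.6, 0.4, 0.0]
opening: 0.687
grasp_force: 0.0
```

>>> drive_tool --deltas "60 20 -45 0 0;60 36 -80 0 0;60 36 -80 0 0;60 36 -80 0 0"

```text
time_s: 1.7
position: [0.5089, -0.0249, 0.242]
tcp_rot: [[-0.932, 0.364, -0.002], [0.364, 0.932, 0.001], [0.002, 0.0, -1.0]]
force: [0.1, 1.0, 0.2]
opening: 0.693
grasp_force: 0.0
```

```bash
python3 - <<'E'
from h import *
s=bot.read_state();print(s["time_s"],s["position"],np.round(s["tcp_rot"],3).tolist())
m=imaging.camera_model("wrist");im=imaging.capture("wrist");cv2.imwrite("pics/w1.png",im[:,:,::-1])
print(np.round(m["T"],3).tolist(),m["fx"],m["cx"],m["cy"])
E
```

```text
1.7 [ 0.50890895 -0.02493762  0.24198922] [[-0.932, 0.364, -0.002], [0.364, 0.932, 0.001], [0.002, 0.0, -1.0]]
[[0.365, 0.896, 0.254, 0.439], [0.931, -0.352, -0.099, 0.002], [0.001, 0.272, -0.962, 0.405], [0.0, 0.0, 0.0, 1.0]] 417.9693996600805 326.00136206305876 231.52467549563136
```

View pics/w1.png

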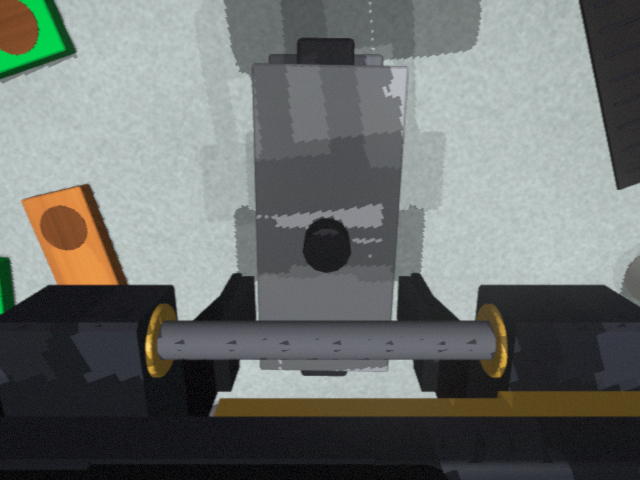

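The wrist view puts the knob at (326,245), which casts to (0.509, -0.025). That agrees with the top view, so I descend.

>>> drive_tool --deltas "60 0 0 -40 0;60 0 0 -75 0;60 0 0 -91 0;60 0 0 -91 0;60 0 0 -91 0;20 0 0 -91 0;20 0 0 -91 0;20 0 0 -91 0;20 0 0 -91 0;20 0 0 -91 0;20 0 0 -91 0;20 0 0 -91 0"

```text
time_s: 2.95
position: [0.5094, -0.0244, 0.1518]
tcp_rot: [[-0.932, 0.362, 0.0], [0.362, 0.932, -0.0], [-0.0, 0.0, -1.0]]
force: [-0.2, -0.1, 2.7]
opening: 0.315
grasp_force: 30.0
```

>>> drive_tool --deltas "20 0 0 15 0;20 0 0 35 0;20 0 0 60 0;20 0 0 70 0;20 0 20 70 0.03;20 -4 50 70 0.07;20 -7 85 70 0.12;20 -10 120 70 0.16;20 -12 155 70 0.21;20 -15 190 70 0.25;20 -18 225 70 0.29;20 -20 260 70 0.33"

```text
time_s: 4.15
position: [0.4882, 0.2369, 0.2206]
tcp_rot: [[-0.999, 0.038, -0.002], [0.038, 0.999, -0.001], [0.002, -0.001, -1.0]]
force: [0.0, -0.3, -1.0]
opening: 0.314
grasp_force: 30.0
```

>>> drive_tool --deltas "20 -3 35 0 0.03;20 -5 65 0 0.04;20 -6 80 0 0.04;20 -6 86 0 0.04;20 -6 86 0 0.04;20 -6 86 -30 0.04;20 -6 86 -60 0.04;20 -6 86 -90 0.04;20 -6 86 -120 0.04;20 -6 86 -150 0.04;20 -6 86 -170 0.04;20 -6 86 -170 0.04"

```text
time_s: 5.35
position: [0.4815, 0.3191, 0.0488]
tcp_rot: [[-1.0, 0.002, -0.006], [0.002, 1.0, -0.003], [0.006, -0.003, -1.0]]
force: [-0.2, 0.0, -0.6]
opening: 0.314
grasp_force: 30.0
```

```bash
python3 - <<'E'
from h import *
for n in("top","side"):
    cv2.imwrite(f"pics/{n}1.png",imaging.capture(n)[:,:,::-1])
E
```

```text
(no output)
```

View pics/side1.png

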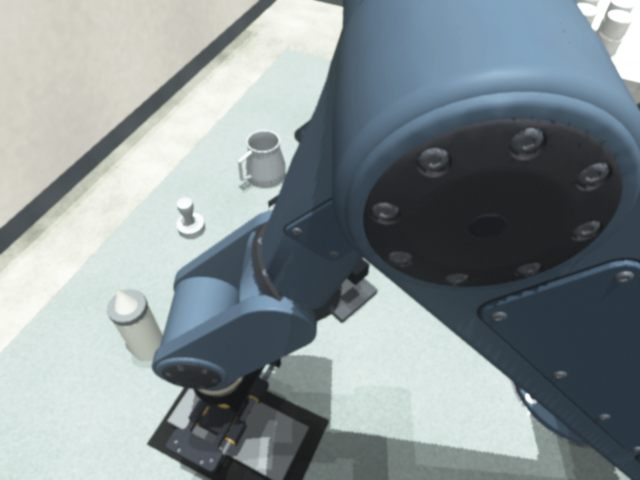

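The lid is over the mat and the bottle is clear. I lower slowly to contact, which should come at TCP z of about 0.021.

>>> drive_tool --deltas "20 0 0 -8 0;20 0 0 -15 0;20 0 0 -20 0;20 0 0 -23 0;20 0 0 -25 0;20 0 0 -27 0;20 0 0 -27 0"

```text
time_s: 6.15
position: [0.4831, 0.3217, 0.0243]
tcp_rot: [[-1.0, -0.0, -0.0], [-0.0, 1.0, -0.0], [0.0, -0.0, -1.0]]
force: [0.0, 0.1, -0.6]
opening: 0.314
grasp_force: 30.0
```

>>> drive_tool --deltas "20 0 0 -1 0;20 0 0 -2 0;20 0 0 -3 0;20 0 0 -3 0;20 0 0 -3 0"

```text
time_s: 6.65
position: [0.4832, 0.3217, 0.0215]
tcp_rot: [[-1.0, -0.0, -0.0], [-0.0, 1.0, -0.0], [0.0, -0.0, -1.0]]
force: [0.5, -0.7, -2.1]
opening: 0.314
grasp_force: 30.0
```

>>> drive_tool --deltas "20 0 0 -1 0;20 0 0 -1 0;20 0 0 -2 0;20 0 0 -2 0"

```text
time_s: 7.05
position: [0.4833, 0.3217, 0.0204]
tcp_rot: [[-1.0, -0.0, 0.0], [-0.0, 1.0, 0.0], [-0.0, 0.0, -1.0]]
force: [-1.2, -0.7, 4.4]
opening: 0.311
grasp_force: 30.0
```

Contact (4.4 N). Release and rise.

>>> drive_tool --deltas "60 0 0 0 0;60 0 0 0 0;60 0 0 0 0;60 0 0 0 0;60 0 0 40 0;60 0 0 90 0;60 0 0 140 0;60 0 0 190 0;60 0 0 240 0;60 0 -50 270 -0.1;60 0 -100 270 -0.2;60 0 -150 270 -0.3"

```text
time_s: 8.25
position: [0.4837, 0.1781, 0.2912]
tcp_rot: [[-0.955, 0.297, 0.004], [0.297, 0.955, 0.0], [-0.004, 0.002, -1.0]]
force: [0.1, -0.8, 0.2]
opening: 0.691
grasp_force: 0.0
```

>>> drive_tool --deltas "87 0 -50 0 -0.07;87 0 -100 0 -0.07;87 0 -150 0 -0.07;87 0 -190 0 -0.07;87 0 -190 0 -0.07;87 0 -190 0 -0.07;87 0 -190 0 -0.07"

```text
time_s: 8.95
position: [0.4829, -0.0101, 0.2893]
tcp_rot: [[-0.933, 0.361, -0.001], [0.361, 0.933, 0.001], [0.001, 0.0, -1.0]]
force: [-0.4, -0.2, -0.5]
opening: 1.0
grasp_force: 0.0
```

```bash
python3 - <<'E'
from h import *
s=bot.read_state();print(s["time_s"],s["position"])
m=imaging.camera_model("wrist");im=imaging.capture("wrist");cv2.imwrite("pics/w2.png",im[:,:,::-1]);np.save("w2T.npy",m["T"])
cv2.imwrite("pics/top2.png",imaging.capture("top")[:,:,::-1])
E
```

```text
8.95 [ 0.48290434 -0.0100813   0.28931976]
```

View pics/w2.png

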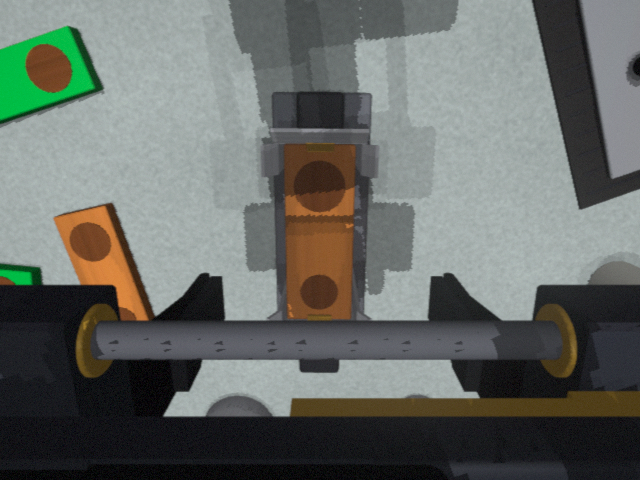

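The wrist view shows the well with the first board, spanning (285..355, 144..320), and the brass bolts at (320,147) and (320,316). The loose board is at (100,260) and the lid is flat on the mat.

```bash
python3 - <<'E'
from h import *
im=cv2.imread("pics/w2.png")[:,:,::-1].copy();m=imaging.camera_model("wrist");m["T"]=np.load("w2T.npy")
M=orange(im);w=np.zeros(M.shape,bool);w[100:335,255:385]=1
mk=cv2.morphologyEx((M&w).astype(np.uint8),cv2.MORPH_CLOSE,np.ones((7,7)))
c,a,b=blob(mk);print("inner",a,b.tolist(),fit(m,b,.100))
print({r:(int(np.where(mk[r])[0].min()),int(np.where(mk[r])[0].max())) for r in range(146,320,24)})
for p in((320,147),(320,316)): print("bolt",plane(m,p,.11))
T=cv2.imread("pics/top2.png")[:,:,::-1].copy();mt=imaging.camera_model("top")
h=orange(T);w=np.zeros(M.shape,bool);w[200:350,400:465]=1
c,a,b=blob(h&w);print("board",a,fit(mt,b,.018))
cv2.imwrite("pics/c.png",cv2.resize(np.hstack([im[80:330,240:400],T[190:440,230:390]])[:,:,::-1],None,fx=2.3,fy=2.3))
E
```

```text
inner 11907 [[284.0, 143.0], [355.0, 143.0], [355.0, 320.0], [284.0, 320.0]] (array([ 0.50887174, -0.02640299]), np.float64(0.16161468213701038), np.float64(0.05859081355448048), np.float64(159.81885936723586))
{146: (284, 354), 170: (285, 354), 194: (285, 354), 218: (285, 352), 242: (286, 352), 266: (286, 352), 290: (287, 351), 314: (287, 350)}
bolt [0.43620681 0.00281528 0.11      ]
bolt [ 0.57562235 -0.05208118  0.11      ]
board 2082 (array([ 0.49006257, -0.27473358]), np.float64(0.1578345212332329), np.float64(0.05956936677938172), np.float64(171.92985986401445))
```

View pics/c.png

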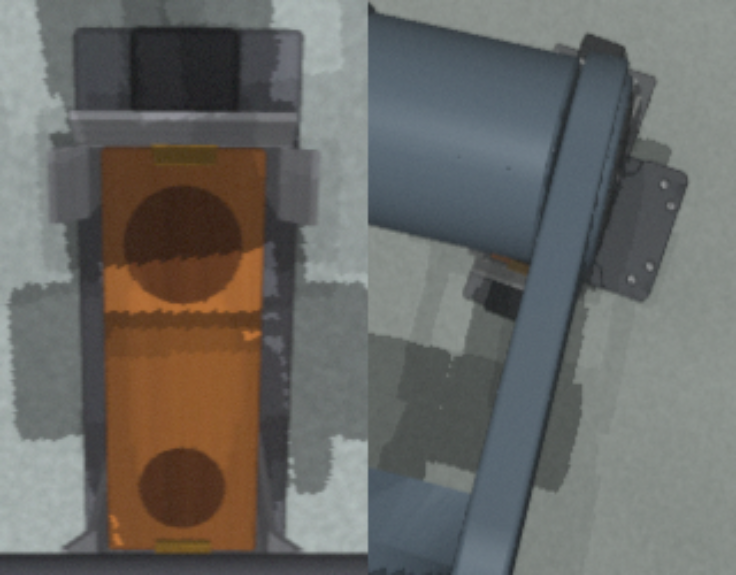

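Along its length the first board measures 161.6 mm, as it should. The slot is at about (0.509, -0.0255), with the gripper already aligned to it. Next is the loose board at (0.490, -0.275), which needs a +0.229 rad turn.

>>> drive_tool --deltas "80 2 -45 0 0.05;80 4 -90 0 0.1;80 5 -135 -30 0.15;80 6 -180 -60 0.2;80 7 -225 -90 0.229;80 7 -255 -120 0.229;80 7 -265 -150 0.229;80 7 -265 -190 0.229;80 7 -265 -220 0.229;80 7 -265 -240 0.229;80 7 -265 -240 0.229;80 7 -265 -240 0.229"

```text
time_s: 10.25
position: [0.4909, -0.2752, 0.0495]
tcp_rot: [[-0.99, 0.139, -0.0], [0.139, 0.99, 0.0], [0.0, 0.0, -1.0]]
force: [0.1, 0.0, 0.2]
opening: 0.923
grasp_force: 0.0
```

```bash
python3 - <<'E'
from h import *
s=bot.read_state();print(s["time_s"],s["position"],np.degrees(np.arctan2(s["tcp_rot"][1][1],s["tcp_rot"][0][1])))
m=imaging.camera_model("wrist");im=imaging.capture("wrist");cv2.imwrite("pics/w3.png",im[:,:,::-1])
print("down",plane(m,(m["cx"],m["cy"]),.018))
E
```

```text
10.25 [ 0.49091462 -0.27518142  0.04953876] 82.0368190311679
down [ 0.47148801 -0.27272209  0.018     ]
```

View pics/w3.png

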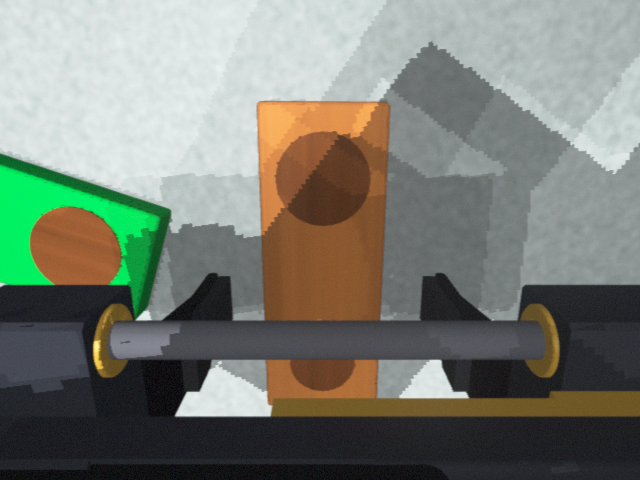

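The wrist view shows the board centred between the fingers (columns 258..390), with the green one clear on the left. I lower and grip about 6 mm above its underside.

>>> drive_tool --deltas "80 0 0 -20 0;80 0 0 -38 0;80 0 0 -43 0;80 0 0 -43 0;80 0 0 -43 0;50 0 0 -43 0;50 0 0 -43 0;50 0 0 -43 0;50 0 0 -43 0;50 0 0 -43 0;50 0 0 -43 0;50 0 0 -43 0"

```text
time_s: 11.5
position: [0.4904, -0.2763, 0.0069]
tcp_rot: [[-0.99, 0.14, 0.001], [0.14, 0.99, -0.001], [-0.001, -0.0, -1.0]]
force: [-0.9, 0.4, 5.1]
opening: 0.685
grasp_force: 30.0
```

>>> drive_tool --deltas "50 0 0 15 0;50 0 0 45 0;50 0 0 80 0;50 0 0 120 0;50 0 0 160 0;50 0 0 190 0;50 2 25 200 -0.03;50 5 60 200 -0.07;50 8 100 200 -0.11;50 11 140 200 -0.15;50 14 180 200 -0.19;50 17 215 200 -0.23"

```text
time_s: 12.7
position: [0.5063, -0.0588, 0.2068]
tcp_rot: [[-0.932, 0.364, -0.001], [0.364, 0.932, 0.001], [0.001, 0.0, -1.0]]
force: [0.8, -0.7, -0.4]
opening: 0.686
grasp_force: 30.0
```

>>> drive_tool --deltas "50 1 20 0 0;50 2 36 0 0;50 2 36 0 0;50 2 36 0 0;50 2 36 0 0;50 2 36 0 0"

```text
time_s: 13.3
position: [0.5092, -0.026, 0.2065]
tcp_rot: [[-0.932, 0.364, -0.0], [0.364, 0.932, -0.0], [-0.0, -0.0, -1.0]]
force: [-1.1, -0.5, -1.1]
opening: 0.686
grasp_force: 30.0
```

```bash
python3 - <<'E'
from h import *
s=bot.read_state();p=s["position"];print(s["time_s"],p,np.round(s["tcp_rot"],3).tolist())
m=imaging.camera_model("wrist");im=imaging.capture("wrist");cv2.imwrite("pics/w4.png",im[:,:,::-1])
M=orange(im);w=np.zeros(M.shape,bool);w[60:322,220:420]=1
c,a,b=blob(cv2.morphologyEx((M&w).astype(np.uint8),cv2.MORPH_CLOSE,np.ones((7,7))));print(b.tolist())
top=b[:,1].min();z=p[2]-.006+.018-.001
P=plane(m,(b[:,0].mean(),top),z);print("far edge",P,np.linalg.norm(P[:2]-p[:2]))
E
```

```text
13.3 [ 0.50924174 -0.02597965  0.20650483] [[-0.932, 0.364, -0.0], [0.364, 0.932, -0.0], [-0.0, -0.0, -1.0]]
[[243.0, 97.0], [411.0, 97.0], [411.0, 320.0], [243.0, 320.0]]
far edge [0.43487967 0.00324654 0.21750483] 0.07989923510879136
```

View pics/w4.png

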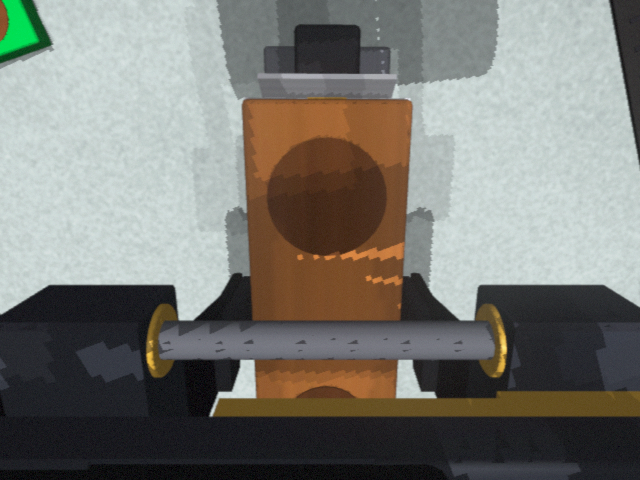

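The board is centred on the TCP (far edge at 79.9 mm, half-length 80) and lies over the middle of the mouth. I lower it in.

>>> drive_tool --deltas "50 0 0 -25 0;50 0 0 -50 0;50 0 0 -65 0;50 0 0 -74 0;50 0 0 -80 0;50 0 0 -84 0;50 0 0 -84 0"

```text
time_s: 14.05
position: [0.5096, -0.0253, 0.1227]
tcp_rot: [[-0.932, 0.362, 0.001], [0.362, 0.932, -0.0], [-0.001, -0.0, -1.0]]
force: [0.4, -0.8, -1.6]
opening: 0.684
grasp_force: 30.0
```

>>> drive_tool --deltas "50 0 0 -2 0;50 0 0 -4 0;50 0 0 -5 0;50 0 0 -5 0"

```text
time_s: 14.45
position: [0.5105, -0.0253, 0.1183]
tcp_rot: [[-0.932, 0.362, 0.003], [0.362, 0.932, -0.001], [-0.003, 0.0, -1.0]]
force: [1.5, -0.8, 4.2]
opening: 0.685
grasp_force: 30.0
```

Contact on the bevels at underside z of about 0.111, as expected. Release, rise, close the fingers, then press in the middle.

>>> drive_tool --deltas "80 0 0 0 0;80 0 0 0 0;80 0 0 0 0;80 0 0 0 0;80 0 0 20 0;80 0 0 45 0;0 0 0 45 0;0 0 0 45 0;0 0 0 45 0;0 0 0 45 0;0 0 0 45 0;0 0 0 45 0"

```text
time_s: 15.65
position: [0.5089, -0.025, 0.1619]
tcp_rot: [[-0.932, 0.362, -0.001], [0.362, 0.932, 0.0], [0.001, -0.0, -1.0]]
force: [0.2, -0.5, 0.4]
opening: 0.458
grasp_force: 0.0
```

```bash
python3 - <<'E'
from h import *
s=bot.read_state();p=s["position"];print(s["time_s"],p,s["opening"])
m=imaging.camera_model("wrist");im=imaging.capture("wrist");cv2.imwrite("pics/w5.png",im[:,:,::-1])
E
```

```text
15.65 [ 0.50893776 -0.02496604  0.16193282] 0.4575197677389047
```

View pics/w5.png

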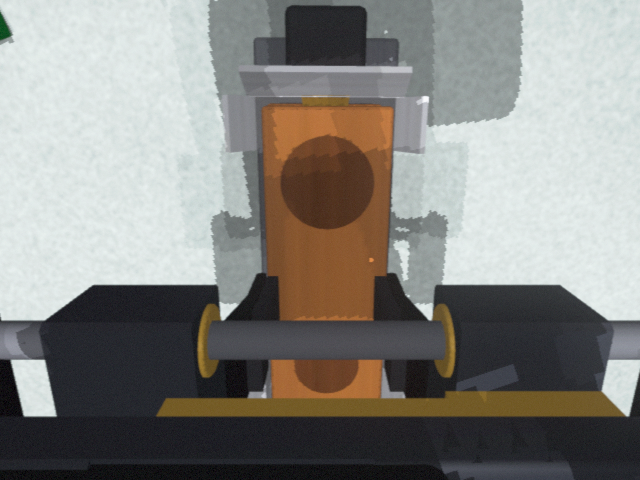

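The board sits in the mouth on the far bolt (325,100), parallel to the well. I finish closing and press.

>>> drive_tool --deltas "0 0 0 0 0;0 0 0 0 0;0 0 0 -15 0;0 0 0 -28 0;0 0 0 -34 0;0 0 0 -39 0;0 0 0 -44 0;0 0 0 -49 0;0 0 0 -54 0;0 0 0 -54 0"

```text
time_s: 16.7
position: [0.5098, -0.0252, 0.1092]
tcp_rot: [[-0.932, 0.362, 0.001], [0.362, 0.932, -0.0], [-0.001, 0.0, -1.0]]
force: [-0.6, -0.9, 7.2]
opening: 0.009
grasp_force: 3.3
```

>>> drive_tool --deltas "0 0 0 -4 0;0 0 0 -8 0;0 0 0 -12 0;0 0 0 -15 0;0 0 0 -17 0;0 0 0 -17 0;0 0 0 -17 0"

```text
time_s: 17.4
position: [0.5098, -0.0252, 0.0929]
tcp_rot: [[-0.932, 0.362, 0.002], [0.362, 0.932, -0.001], [-0.002, 0.0, -1.0]]
force: [-1.9, 0.3, 9.6]
opening: 0.002
grasp_force: 4.8
```

>>> drive_tool --deltas "0 0 0 -2 0;0 0 0 -3 0;0 0 0 -3 0;0 0 0 0 0;0 0 0 8 0;0 0 0 25 0;0 0 0 60 0;0 0 0 105 0;0 -20 20 150 0;0 -20 20 190 0;0 -20 20 190 0;0 -20 20 190 0"

```text
time_s: 18.6
position: [0.4897, -0.005, 0.2827]
tcp_rot: [[-0.932, 0.362, 0.003], [0.362, 0.932, -0.001], [-0.003, 0.0, -1.0]]
force: [-0.0, 0.5, -0.5]
opening: 0.003
grasp_force: 0.0
```

```bash
python3 - <<'E'
from h import *
s=bot.read_state();p=s["position"];print(s["time_s"],p,s["force"])
m=imaging.camera_model("wrist");im=imaging.capture("wrist");cv2.imwrite("pics/w6.png",im[:,:,::-1])
M=orange(im);w=np.zeros(M.shape,bool);w[90:322,240:400]=1
mk=cv2.morphologyEx((M&w).astype(np.uint8),cv2.MORPH_CLOSE,np.ones((7,7)))
c,a,b=blob(mk);print(b.tolist(),[(z,fit(m,b,z)) for z in(.1,.129)])
print({r:(int(np.where(mk[r])[0].min()),int(np.where(mk[r])[0].max())) for r in range(150,310,30)})
E
```

```text
18.6 [ 0.48969693 -0.00500715  0.28271205] [-0.003964    0.48280866 -0.5046143 ]
[[277.0, 137.0], [350.0, 137.0], [350.0, 318.0], [277.0, 318.0]] [(0.1, (array([ 0.50965148, -0.02446495]), np.float64(0.16154743243831338), np.float64(0.058843178946700526), np.float64(159.56530913765894))), (0.129, (array([ 0.50205765, -0.02055894]), np.float64(0.14796206254145178), np.float64(0.053894747765639274), np.float64(159.56530913765891)))]
{150: (277, 349), 180: (278, 349), 210: (278, 348), 240: (279, 348), 270: (280, 347), 300: (326, 327)}
```

View pics/w6.png

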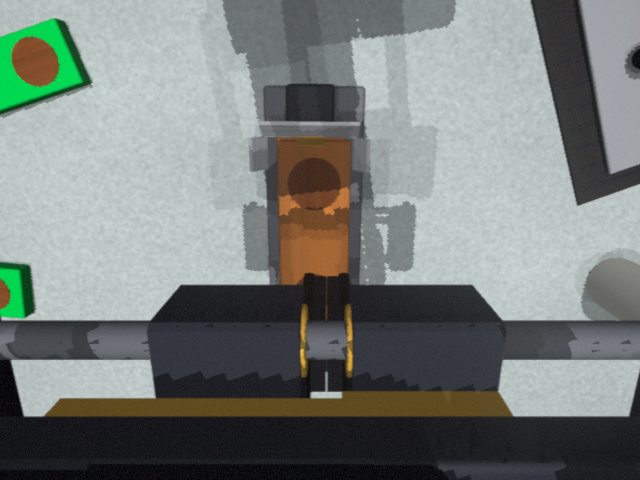

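The wrist view shows the board under the far bolt (310,141), with width and taper matching z = 0.100. The lid is flat on the mat. The closed fingers hide the near end, so I open them and check it by measuring.

>>> drive_tool --deltas "87 -6 -5 7 0;87 -6 -5 7 0;87 -6 -5 7 0;87 -6 -5 7 0;87 -6 -5 7 0;87 -6 -5 7 0;87 -6 -5 7 0;87 -6 -5 7 0;87 -6 -5 7 0"

```text
time_s: 19.55
position: [0.4832, -0.01, 0.2885]
tcp_rot: [[-0.932, 0.362, -0.0], [0.362, 0.932, -0.0], [-0.0, -0.0, -1.0]]
force: [0.0, -0.2, -0.1]
opening: 0.739
grasp_force: 0.0
```

```bash
python3 - <<'E'
from h import *
s=bot.read_state();print(s["time_s"],s["position"])
m=imaging.camera_model("wrist");im=imaging.capture("wrist")
M=orange(im);w=np.zeros(M.shape,bool);w[100:335,245:385]=1
mk=cv2.morphologyEx((M&w).astype(np.uint8),cv2.MORPH_CLOSE,np.ones((7,7)))
c,a,b=blob(mk);print(b.tolist(),fit(m,b,.1))
for r in range(146,320,24):
    x=np.where(mk[r])[0];A,B=plane(m,(x.min(),r),.1),plane(m,(x.max()+1,r),.1);print(r,round(1000*np.linalg.norm(A-B),1))
h=cv2.cvtColor(im,cv2.COLOR_RGB2HSV);print([(r,h[r,int(c[0])].tolist()) for r in list(range(138,152,2))+list(range(304,322,2))])
# knob on mat: top view and side view
mt,ms=imaging.camera_model("top"),imaging.camera_model("side");T=imaging.capture("top");g=T.max(2).astype(int)
k=np.zeros(g.shape,bool);k[270:306,135:170]=1
n,a,_=blob((g<80)&k);print("knob",n,a,plane(mt,n,.037))
E
```

```text
19.55 [ 0.48323534 -0.00998394  0.28847378]
[[286.0, 142.0], [358.0, 142.0], [358.0, 320.0], [286.0, 320.0]] (array([ 0.50952726, -0.02422264]), np.float64(0.16210164106020025), np.float64(0.05923420376469144), np.float64(159.8432331638253))
146 56.9
170 60.3
194 60.4
218 60.5
242 59.8
266 60.8
290 60.9
314 59.2
[(138, [128, 11, 93]), (140, [120, 8, 95]), (142, [19, 94, 103]), (144, [19, 160, 86]), (146, [18, 152, 82]), (148, [18, 149, 82]), (150, [18, 145, 88]), (304, [9, 144, 83]), (306, [10, 149, 84]), (308, [12, 169, 80]), (310, [10, 152, 84]), (312, [13, 171, 133]), (314, [14, 159, 111]), (316, [19, 175, 111]), (318, [19, 164, 120]), (320, [18, 123, 85])]
knob [145.82242991 287.01869159] 214 [0.48228772 0.32004633 0.037     ]
```

The board measures about 60 mm wide along its whole length at z = 0.100, so it is level and under both bolts. The knob is within 2 mm of the mat's centre.

```bash
python3 -c "
from rig import bot
print(bot.hand_in())"
```

```text
the job is handed in; nothing more can be done
None
```

The job is handed in (no verdict came back): the lid stands knob up at the centre of the mat, the board measures level at latch height under both bolts, and my moves kept clear of the bottle, pitcher and tamper.

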